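Clamp a test cassette with the torque-limiting lever

TASK

Push the white test cassette along its channel until it is fully home against the stop of the clamp press. Then push the press's lever round clockwise (seen from above) until its torque clutch clicks, stop at that first click - never a second one - and leave the cassette clamped, with the lever let go; do not disturb the bottle, the tip box or the vials.

Things in the scene. Friction and masses are not known exactly. Their poses are not given: they have to be found in the camera images.
- press: Fixed aluminium clamp press. Origin: underside of its base, below the spindle axis; x points along the channel, the way the cassette is pushed in; z up. Base plate 200 x 120 x 15 mm (x -130 to +70). On it two guide rails along x, tops 27 mm above the table, 63 mm apart inside, and a steel stop across the channel, its near face at x = +55 mm, top 37 mm above the table.
- press_axis (a point): Point on the vertical spindle axis at the height of the lever bar, 127 mm above the table. Below it, across the channel, runs a bridge 34 mm wide along the press's x and 118 mm long along y, underside 85 mm and top 100 mm above the table, on two posts at y = +-52 mm. A black clutch housing, 48 mm wide, stands on the bridge round the axis, up to 144 mm above the table.
- lever_end (a point): Centre of the 20 mm ball at the lever's end, 102 mm from the axis, 127 mm above the table. The lever is a straight level steel bar 12 mm thick, free from 24 to 92 mm from the axis. It starts on the press's +y side and is pushed clockwise from above, towards +x, 0.3 to 1.4 rad before it clicks; where differs from run to run. A push of about 0.22 N m turns it while the foot comes down.
- lever (a joint): Clutch slip (rad), lever against screw: 0 at first, about 0.2 after one click. Once the foot presses, the torque climbs to the set 0.55 N m (7 N at 80 mm from the axis); the clutch then gives way and the lever jumps ahead 0.15 rad by itself, the push falling to almost nothing: the click. Pushed on 0.06 rad beyond the jump, it slips over to a second click (above 0.29).
- foot: Steel clamping foot, a 26 mm disc 8 mm thick on the spindle under the bridge; origin at the centre of its underside. It starts 3 to 14 mm above the cassette's top height and comes down about 12 mm per rad of lever turn; it does not turn back by itself.
- cassette: White plastic test cassette 130 x 60 x 28 mm, 0.15 to 0.3 kg, lying in the channel (underside 15 mm, top 43 mm above the table) with 1.5 mm play each side. Origin: centre of its underside; x along its length, the way it is pushed in. Fully home, its leading end touches the stop and its origin is at x = -10 mm of the press. It starts 25 to 55 mm short of that.
- cassette_rear (a point): Centre of the cassette's rear end face (the face to push on), 29 mm above the table.
- reagent_bottle: Bystander: white plastic bottle, 66 mm wide, 150 mm tall; origin under its centre.
- tip_box: Bystander: pipette tip box 85 x 120 x 62 mm; origin under its centre.
- vial_a: Bystander: small capped glass vial, 26 mm wide, 45 mm tall; origin under its centre.
- vial_b: Bystander: another such vial.
Mind the look-alikes: they are no part of the job. Leave any black, brown or red look-alike of the cassette alone.

How it is judged:
By the outcome, as a careful person would: the job done as asked, in the order asked, and still so for the second after the job is handed in, with the robot touching nothing.
It also fails if it takes over 59 s, if anything falls off the work surface, if the arm or the gripper's body presses on something with over 40 N, if the wrist force passes 120 N, or if a joint passes its speed limit or range.

ROBOT

A 7-joint arm with a two-finger parallel gripper is mounted at the origin on the work surface. World frame = base frame: x ahead of the robot, y to its left, z up, the work surface at z = 0. Lengths are in mm, angles in rad, forces in N, time in s.
With the tool pointing down it reaches from about 350 to 900 mm from the base axis. Payload 19.9 kg.
Tool frame: the origin (TCP) lies at the very end of the fingers, on their centre line; the grasp point (between the pads) lies 19 mm behind it; z points along the fingers, y is the line along which they close (so a half turn about z gives the same grasp; the last joint's range is limited). The gripper opens to 94 mm and grips with 3 to 60 N. Pads are 16 mm wide; open, the fingers measure 119 mm over their backs; the gripper's body (75 mm by 177 mm) begins 78 mm behind the grasp point.
Start: joints at [1.167, 0.417, -0.01, 1.614, 0.005, 1.111, -0.053], TCP at [221.214, -584.516, 166.825] pointing down, gripper open.
Joint ranges: [-2.81, 2.81], [-0.39, 2.02], [-1.27, 1.25], [0.06, 2.57], [-1.19, 4.33], [0.19, 2], [-2.82, 2.82]. Speed limits (rad/s): [1.89, 1.89, 2.39, 2.39, 3.01, 3.01, 3.01].

INTERFACE

Orientations are given as a 3x3 rotation matrix whose columns are the frame's x, y, z axes.
In Python, from rig import ctrl gives the robot as it stands.
- The arm moves only by the shell command python3 -m handwheel 'ROWS' [FORCE]. ROWS is JSON, a list of rows, each a list of 3 entries, a list of its own where there are three numbers: the shift along the tool's x, y, z in cm, then the turn, a rotation vector about the tool's x, y, z in rad, then the opening, from 0 (shut) to 1 (fully open). A call has 1 to 10 rows; each row is the pose to reach, as a shift and turn from the pose commanded when the call began, along the tool's axes at that moment; what a row does not reach only later rows make up. A row lasts 1/8 s, in which the tool goes at most 62.5 mm and 10.7 degrees, less where a joint would pass 70% of its speed; a pose out of reach is approached as far as the arm can. A call with a gripper value outside its range is refused whole. The fingers move at their own pace and stop on an object; FORCE is the grip in N (left out, the last holds). Time passes only in rows, so rows that repeat a pose let the fingers close. It gives the time, the measured TCP pose, the force, the opening and the grip force at its end, in the units of the state.
- ctrl.get_state(): the state, without advancing time (a new reading comes with each control period).
- ctrl.capture(name): name is "side" or "top"; returns (picture, depth): 480x640x3 uint8, blue, green, red; 480x640 float32, mm along the optical axis (not along the pixel's ray), 0 where there is no reading.
- ctrl.camera_params(name): a dict with "fovy" (degrees; the focal length in pixels is half the picture's height over the tangent of half this angle, whatever the lens; pixels are square), "cx", "cy" (the principal point, pixels), "extrinsics" (4x4, takes a point from camera to world coordinates). Camera axes: x right, y up, looking along -z (the intrinsics and any distortion apply to the point x, -y, -z); pixel columns grow to the right and rows downward; lengths in mm; the calibration is good to about 2 mm. A picture is of the moment at which its call begins. camera_params takes no time and is no camera call.
- ctrl.hand_in(): hands the job in; it is judged then, once.
Trained networks look in the newest picture that a camera, given by its name, has taken for a name from the list of things; names that differ only in an ending like _2 or _b are one class to them, and where a whole thing is asked for, a point or a joint stands for the part that bears it (a point fixed in the world has none). Each returns a list of dicts, best first, with "score" (0 to 1); they miss things now and then, are a little off and sometimes report something else, mostly with a low value. They report only what shows in the picture. A call takes as long as a camera call. They do not tell look-alikes from the thing itself.
- ctrl.cut_out(label, camera): "mask" (480x640 bool, what is visible of it) and "at" ([column, row] in pixels, amid what is visible of it).
- ctrl.spot_point(label, camera): "at" ([column, row] in pixels: a listed point, or the origin of a listed thing).
The state is a dict: "clock": time; "joint_positions": joint angles; "joint_velocities": joint speeds; "tau": joint torques, N m; "tcp_pos": TCP position; "ee_rot": TCP orientation; "force": force on the tool from outside, world axes, zero at the start; "moment": the same for the moment, N m; "gripper_width": opening from 0.0 (shut) to 1.0 (fully open); "finger_force": force on a finger pad.
Only numpy, scipy, OpenCV 4.12 (cv2) and the standard library are available. Lean on these libraries where they do the work, as an engineer would, in place of code of your own. Each camera call takes 0.05 s, during which the arm holds its last target. There are 200 camera calls.

## Working session

There is one attempt and no reset: what is moved stays moved. The work goes in short steps, Python scripts to look and compute and a shell command to move; the robot and the scene stay as the last step left them, time stands still between calls to the robot, and variables do not carry over. Pictures are saved under pics/ and viewed, at most 13 in all, crops included, and the job is handed in when it is done.

```bash
ls; mkdir -p pics; cat > h.py <<'E'
import numpy as np, cv2
from rig import ctrl
def P(cam):
    p=ctrl.camera_params(cam); f=240/np.tan(np.radians(p["fovy"])/2); return p,f,np.array(p["extrinsics"])
def ray(cam,uv):
    p,f,T=P(cam); d=np.array([(uv[0]-p["cx"])/f,-(uv[1]-p["cy"])/f,-1.]); return T[:3,3],T[:3,:3]@d
def atz(cam,uv,z):
    o,d=ray(cam,uv); return o+d*(z-o[2])/d[2]
def atdepth(cam,uv,dep):
    o,d=ray(cam,uv); return o+d*dep
def proj(cam,X):
    p,f,T=P(cam); c=T[:3,:3].T@(np.array(X)-T[:3,3]); return np.array([p["cx"]+f*c[0]/-c[2],p["cy"]+f*c[1]/c[2]])
E
python3 - <<'E'
from h import *
np.set_printoptions(precision=2,suppress=True)
for c in("top","side"):
    print(ctrl.camera_params(c))
    im,d=ctrl.capture(c); cv2.imwrite(f"pics/{c}0.png",im); np.save(f"{c}0.npy",d)
    for l in("press","press_axis","lever_end","cassette","cassette_rear","foot"):
        for r in ctrl.spot_point(l,c)[:4]: print(c,l,np.array(r["at"]),round(r["score"],2))
s=ctrl.get_state();print(s["clock"],s["ee_rot"],s["force"])
E
```

```text
pics
{'fovy': 57.43985644046211, 'cx': 318.0363768511606, 'cy': 248.94460936820212, 'extrinsics': array([[  -0.05,    0.98,   -0.2 ,  330.11],
       [  -1.  ,   -0.05,    0.01,   14.21],
       [   0.  ,    0.2 ,    0.98, 1187.99],
       [   0.  ,    0.  ,    0.  ,    1.  ]])}
top press [338.5 246.6] 0.97
top press_axis [336.8 239.3] 0.77
top lever_end [301.1 223.3] 0.83
top lever_end [339.3 238.4] 0.69
top cassette [250.5 240. ] 0.94
top cassette [394.4 338.8] 0.88
top cassette [328.5 267.4] 0.78
top cassette [329.1 176.7] 0.75
top cassette_rear [324.4 290.5] 0.92
top cassette_rear [370.4 339.2] 0.79
top cassette_rear [312.5 194.6] 0.69
top cassette_rear [268.3 250.8] 0.68
{'fovy': 47.72546699552176, 'cx': 314.72088490369333, 'cy': 244.4300802035682, 'extrinsics': array([[ -0.97,   0.14,  -0.21, 297.51],
       [ -0.25,  -0.58,   0.77, 878.75],
       [ -0.02,   0.8 ,   0.6 , 771.73],
       [  0.  ,   0.  ,   0.  ,   1.  ]])}
side press [302.1 262.9] 0.6
side press_axis [300.6 218.2] 0.87
side press_axis [332.3 198.2] 0.27
side press_axis [303.5 264.2] 0.25
side lever_end [271.6 237. ] 0.94
side cassette [254.4 335.1] 0.94
side cassette [420.8 241. ] 0.84
side cassette [327. 266.] 0.66
side cassette [218.7 250.9] 0.63
side cassette_rear [351.  268.7] 0.84
side cassette_rear [313.8 336.2] 0.83
side cassette_rear [419.9 253.2] 0.78
side cassette_rear [237.5 388. ] 0.71
side foot [300.5 246.5] 0.6
0.7 [[ 0.94  0.35 -0.  ]
 [ 0.35 -0.94  0.  ]
 [-0.   -0.   -1.  ]] [-0.5  -0.01 -0.04]
```

View pics/top0.png

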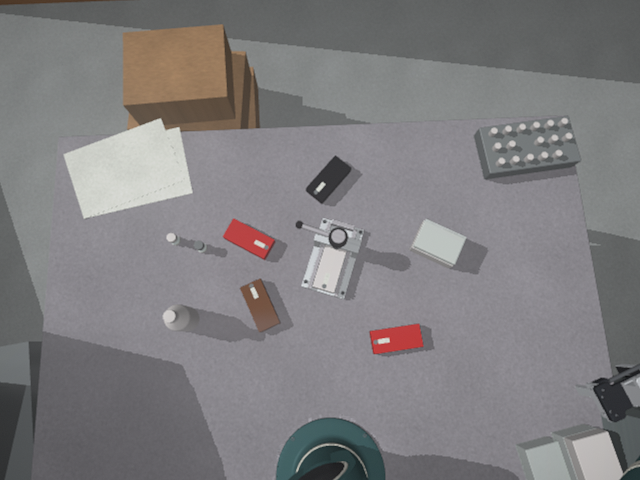

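View pics/side0.png

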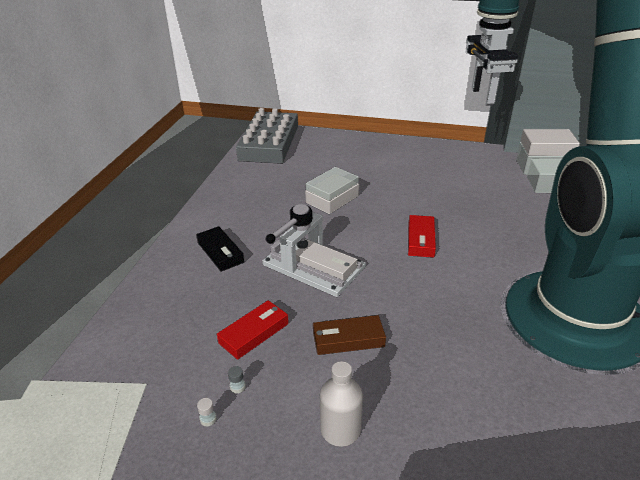

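The only white cassette is in the press channel: top (328,267), side (327,266). The look-alikes are black (329,177), red (250,240) and (396,339), and brown (260,304) in the top view. Next I'll measure the press and confirm the cassette in one enlarged crop.

```bash
python3 - <<'E'
from h import *
np.set_printoptions(precision=1,suppress=True)
A=atz("top",(337.5,238.5),127);print("axis top",atz("top",(336.8,239.3),127),"side",atz("side",(300.6,218.2),127))
print("end top",atz("top",(301.1,223.3),127),"side",atz("side",(271.6,237),127))
print("rear top",atz("top",(324.4,290.5),29),"side",atz("side",(351,268.7),29))
print("press top",atz("top",(338.5,246.6),0),"side",atz("side",(302.1,262.9),0))
d=np.load("top0.npy"); ds=np.load("side0.npy")
# base plate + cassette points from the depth clouds
def cloud(cam,d,u0,u1,v0,v1):
    v,u=np.mgrid[v0:v1,u0:u1]; p,f,T=P(cam); z=d[v0:v1,u0:u1]
    c=np.stack([(u-p["cx"])/f*z,-(v-p["cy"])/f*z,-z],-1)[z>0]; return c@T[:3,:3].T+T[:3,3]
for cam,dd,b in(("top",d,(285,385,205,310)),("side",ds,(250,380,190,310))):
    X=cloud(cam,dd,*b); 
    for nm,lo,hi in(("cass",38,50),("base+rails",10,32),("hous",138,152),("bar",118,136)):
        q=X[(X[:,2]>lo)&(X[:,2]<hi)][:,:2].astype(np.float32)
        if len(q)>8: print(cam,nm,len(q),np.median(X[(X[:,2]>lo)&(X[:,2]<hi)][:,2]),cv2.minAreaRect(q))
im=cv2.imread("pics/top0.png")[205:310,285:385]; i2=cv2.imread("pics/side0.png")[195:300,255:375]
cv2.imwrite("pics/crop.png",np.hstack([cv2.resize(im,(400,420),interpolation=cv2.INTER_CUBIC),cv2.resize(i2,(400,420),interpolation=cv2.INTER_CUBIC)]))
E
```

```text
axis top [573.7 -43.9 127. ] side [573.6 -34.3 127. ]
end top [618.9  43.2 127. ] side [612.7  44.  127. ]
rear top [458.6  -8.8  29. ] side [458.  -10.8  29. ]
press top [581.8 -54.4   0. ] side [576.2 -40.7   0. ]
top cass 1033 43.969852833980895 ((552.2518310546875, -41.3119010925293), (112.85562896728516, 197.2666473388672), 86.08638000488281)
top base+rails 1345 17.738669532677932 ((586.0945434570312, -43.648643493652344), (132.40309143066406, 271.051025390625), 70.0728530883789)
top hous 283 143.29475779586528 ((585.3258666992188, -8.947265625), (122.7142105102539, 46.31222152709961), 80.2997055053711)
top bar 180 132.07367546013654 ((590.3336791992188, -4.150962829589844), (132.8563232421875, 24.838176727294922), 60.44126510620117)
side cass 1333 42.94551210349357 ((571.22021484375, -125.60049438476562), (182.87466430664062, 343.4102478027344), 14.898731231689453)
side base+rails 2013 19.89444616455637 ((563.3367919921875, -96.46493530273438), (230.52391052246094, 468.49627685546875), 13.642264366149902)
side hous 227 142.4372967436792 ((581.6770629882812, -3.7611541748046875), (127.20807647705078, 46.14119338989258), 82.05828094482422)
side bar 348 130.1113072061258 ((595.2899780273438, 1.0338706970214844), (122.65873718261719, 37.69012451171875), 59.62430953979492)
```

View pics/crop.png

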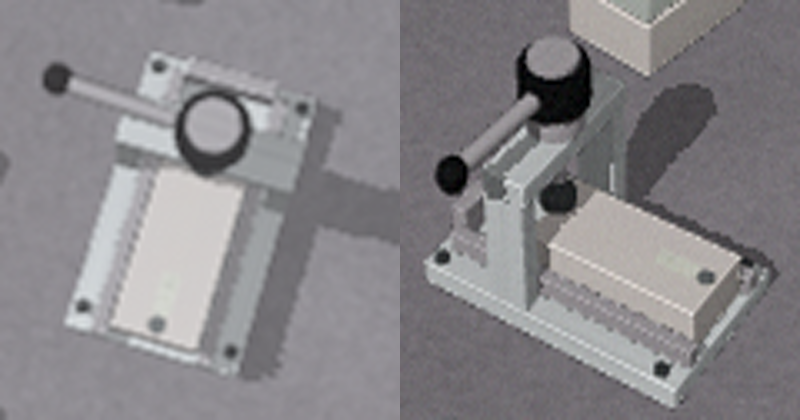

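The crop confirms the white cassette in the press, with the foot above its leading end and the lever at the left. Rear-end corners are at top crop (112,330) and (195,348). I'll get the axis direction from the four base bolts.

```bash
python3 - <<'E'
from h import *
np.set_printoptions(precision=1,suppress=True)
g=lambda x,y:(285+x/4-.4,205+y/4-.4)
b=[atz("top",g(*q),15) for q in((158,65),(302,106),(83,305),(231,351))]
print(np.array(b)); x=b[0]+b[1]-b[2]-b[3]; x/=np.linalg.norm(x); c=sum(b)/4
print("x",x,np.arctan2(x[1],x[0]),"ctr",c,"axis",c+30*x)
s=lambda x,y:(255+x*.3-.4,195+y*.25-.4)
bs=[atz("side",s(*q),15) for q in((442,256),(662,360),(765,270))];print("side bolts",np.array(bs)); print("side x",(bs[1]-bs[0])/np.linalg.norm(bs[1]-bs[0]))
print("rear top edge",[atz("top",g(*q),43) for q in((110,329),(195,349),(155,168),(242,185))])
print("rear top edge side",[atz("side",s(*q),43) for q in((692,315),(740,258))])
print("axis side, housing top", atz("side",s(553,57),144), atz("top",g(215,122),144),"ball",atz("top",g(57,79),127),atz("side",s(453,174),127))
E
```

```text
[[ 653.4  -17.8   15. ]
 [ 619.6 -115.6   15. ]
 [ 488.5   40.9   15. ]
 [ 453.   -56.9   15. ]]
x [ 0.9 -0.3  0. ] -0.34023503437515157 ctr [553.6 -37.3  15. ] axis [581.9 -47.3  15. ]
side bolts [[ 389.2  -80.9   15. ]
 [ 241.9  -24.8   15. ]
 [ 179.6 -116.8   15. ]]
side x [-0.9  0.4  0. ]
rear top edge [array([468.1,  23.2,  43. ]), array([452.4, -31.7,  43. ]), array([574.6, -11.5,  43. ]), array([560.3, -68.9,  43. ])]
rear top edge side [array([227.6, -31.5,  43. ]), array([199.6, -86.8,  43. ])]
axis side, housing top [ 329.9 -100.1  144. ] [580.1 -47.4 144. ] ball [616.4  48.9 127. ] [378.7  -6.  127. ]
```

```bash
python3 - <<'E'
from h import *
np.set_printoptions(precision=1,suppress=True)
s=lambda x,y:(255+(x-400)*.3-.4,195+y*.25-.4)
bs=[atz("side",s(*q),15) for q in((442,256),(662,360),(745,265))];print("side bolts",np.array(bs)); print("side x",np.arctan2(*(bs[0]-bs[1])[1::-1]))
print("rear top edge side",[atz("side",s(*q),43) for q in((692,315),(740,258))])
print("housing top", atz("side",s(553,57),144),"ball",atz("side",s(453,174),127))
s=ctrl.get_state(); R=np.array(s["ee_rot"]);t=np.array(s["tcp_pos"]);print(t,R)
x=np.array([np.cos(-.34),np.sin(-.34),0]);rear=np.array([459,-6,29])
print("shift cm to 60mm behind rear, z 100",R.T@(rear-60*x+[0,0,71]-t)/10)
E
```

```text
side bolts [[651.6 -19.9  15. ]
 [487.3  32.8  15. ]
 [451.  -58.2  15. ]]
side x -0.3103390168596456
rear top edge side [array([469.8,  25.1,  43. ]), array([449.6, -28.8,  43. ])]
housing top [576.  -44.2 144. ] ball [613.7  48.1 127. ]
[ 221.2 -584.5  166.8] [[ 0.9  0.4 -0. ]
 [ 0.4 -0.9  0. ]
 [-0.  -0.  -1. ]]
shift cm to 60mm behind rear, z 100 [ 38.1 -49.6   6.7]
```

```bash
python3 -m handwheel '[[[10,-12.2,1],[0,0,0.18],0],[[20,-24.4,2],[0,0,0.36],0],[[30,-36.6,3],[0,0,0.54],0],[[39.5,-48.8,3.7],[0,0,0.69],0],[[39.5,-48.8,3.7],[0,0,0.69],0],[[39.5,-48.8,3.7],[0,0,0.69],0],[[39.5,-48.8,3.7],[0,0,0.69],0],[[39.5,-48.8,3.7],[0,0,0.69],0],[[39.5,-48.8,3.7],[0,0,0.69],0],[[39.5,-48.8,3.7],[0,0,0.69],0]]'; python3 -m handwheel '[[[0,0,0],[0,0,0],0],[[0,0,0],[0,0,0],0],[[0,0,0],[0,0,0],0]]'
python3 - <<'E'
from h import *
np.set_printoptions(precision=3,suppress=True)
s=ctrl.get_state();print(s["ee_rot"],s["force"])
im,d=ctrl.capture("side"); t=proj("side",s["tcp_pos"]);print(t,proj("side",[459.5,-3.5,43]))
c=im[150:330,230:470];cv2.imwrite("pics/s1.png",cv2.resize(c,(800,600),interpolation=cv2.INTER_CUBIC))
E
```

```text
clock: 1.95
tcp_pos: [415.2, 3.6, 130.8]
ee_rot: [[0.947, -0.323, 0.001], [-0.323, -0.947, -0.0], [0.001, -0.0, -1.0]]
force: [1.5, -1.5, 0.0]
gripper_width: 0.012
finger_force: 0.0
clock: 2.33
tcp_pos: [414.4, 0.6, 130.5]
ee_rot: [[0.946, -0.324, -0.0], [-0.324, -0.946, -0.0], [0.0, 0.0, -1.0]]
force: [0.6, 0.2, -0.2]
gripper_width: 0.005
finger_force: 0.0
[[ 0.946 -0.324 -0.   ]
 [-0.324 -0.946 -0.   ]
 [ 0.     0.    -1.   ]] [ 0.642  0.203 -0.209]
[372.381 236.219] [349.777 265.645]
```

View pics/s1.png

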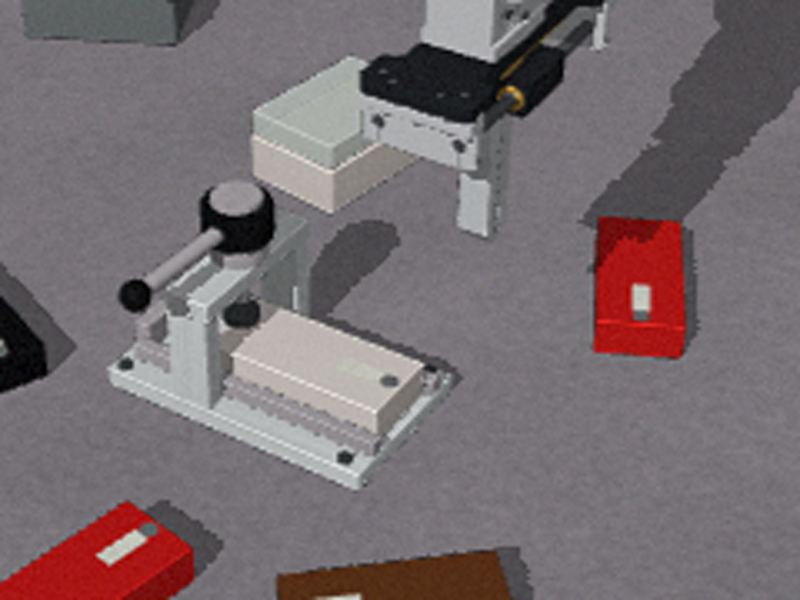

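```bash
python3 -m handwheel '[[[0,-1,5],[0,0,0],0],[[0,-1,10.6],[0,0,0],0],[[0,-1,10.6],[0,0,0],0],[[1.5,-1,10.6],[0,0,0],0],[[3,-1,10.6],[0,0,0],0],[[4,-1,10.6],[0,0,0],0],[[5,-1,10.6],[0,0,0],0],[[6,-1,10.6],[0,0,0],0],[[6,-1,10.6],[0,0,0],0]]'
```

```text
clock: 3.5
tcp_pos: [475.1, -8.4, 24.4]
ee_rot: [[0.947, -0.323, -0.0], [-0.323, -0.947, 0.0], [-0.0, -0.0, -1.0]]
force: [0.5, 0.3, -0.8]
gripper_width: 0.008
finger_force: 0.0
```

```bash
python3 -m handwheel '[[[0.5,0,0],[0,0,0],0],[[1,0,0],[0,0,0],0],[[1.4,0,0],[0,0,0],0],[[1.8,0,0],[0,0,0],0],[[1.8,0,0],[0,0,0],0]]'
```

```text
clock: 4.12
tcp_pos: [491.9, -14.1, 24.4]
ee_rot: [[0.947, -0.323, -0.0], [-0.323, -0.947, 0.0], [-0.0, -0.0, -1.0]]
force: [-0.7, 0.5, -0.6]
gripper_width: 0.004
finger_force: 0.0
```

```bash
python3 -m handwheel '[[[0.25,0,0],[0,0,0],0],[[0.5,0,0],[0,0,0],0],[[0.5,0,0],[0,0,0],0]]'; python3 -m handwheel '[[[0.2,0,0],[0,0,0],0],[[0.2,0,0],[0,0,0],0]]'
```

```text
clock: 4.5
tcp_pos: [496.6, -15.7, 24.5]
ee_rot: [[0.947, -0.322, 0.0], [-0.322, -0.947, 0.0], [0.0, -0.0, -1.0]]
force: [0.3, 0.2, 1.1]
gripper_width: 0.007
finger_force: 0.0
clock: 4.75
tcp_pos: [498.4, -16.3, 24.4]
ee_rot: [[0.947, -0.322, -0.0], [-0.322, -0.947, 0.0], [-0.0, -0.0, -1.0]]
force: [-0.2, -0.2, 0.8]
gripper_width: 0.004
finger_force: 0.0
```

```bash
python3 -m handwheel '[[[0.2,0,0],[0,0,0],0],[[0.2,0,0],[0,0,0],0]]'; python3 -m handwheel '[[[0.2,0,0],[0,0,0],0],[[0.2,0,0],[0,0,0],0]]'|grep -E "tcp|force"
python3 - <<'E'
from h import *
im,d=ctrl.capture("side")
c=im[150:330,230:470];cv2.imwrite("pics/s2.png",cv2.resize(c,(800,600),interpolation=cv2.INTER_CUBIC))
E
```

```text
clock: 5.0
tcp_pos: [500.4, -17.0, 24.5]
ee_rot: [[0.947, -0.322, 0.0], [-0.322, -0.947, 0.0], [-0.0, -0.0, -1.0]]
force: [0.4, -0.0, -0.2]
gripper_width: 0.006
finger_force: 0.0
tcp_pos: [502.2, -17.6, 24.4]
force: [0.6, -0.5, -0.7]
finger_force: 0.0
```

View pics/s2.png

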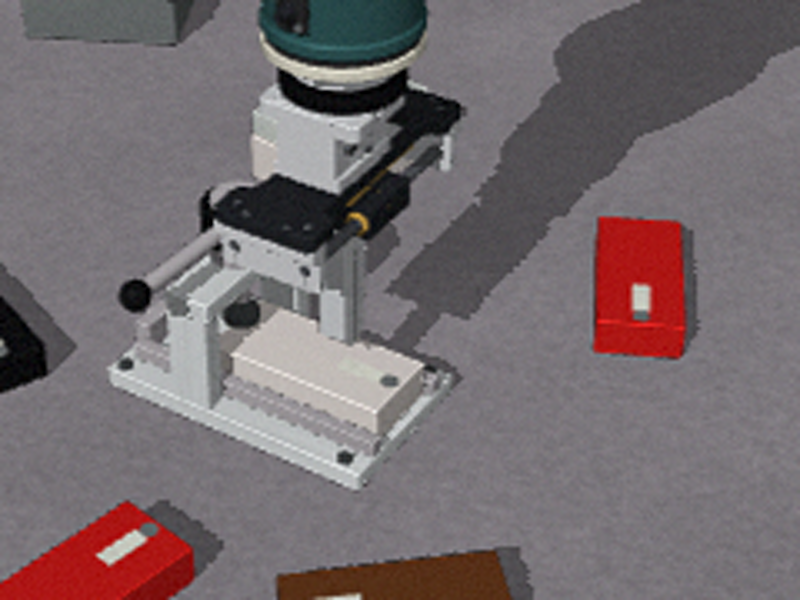

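The picture disagrees with the reported pose. The finger is at crop (340,335), beyond the cassette's far edge, and the cassette hasn't moved. I'll stop here and locate the fingertip from the depth image before any more motion.

```bash
python3 - <<'E'
from h import *
np.set_printoptions(precision=1,suppress=True)
s=ctrl.get_state();print(s["tcp_pos"],proj("side",s["tcp_pos"]),proj("top",s["tcp_pos"]))
im,d=ctrl.capture("side")
for cx,cy in((330,330),(340,330),(350,330),(340,300),(330,300),(355,300),(340,336),(340,345),(340,352),(320,340),(380,380),(300,340),(420,400)):
    u,v=230+cx*.3,150+cy*.3; print((cx,cy),d[int(round(v)),int(round(u))],atdepth("side",(u,v),d[int(round(v)),int(round(u))]))
t,dt=ctrl.capture("top"); cv2.imwrite("pics/t2.png",cv2.resize(t[190:320,270:400],(600,600),interpolation=cv2.INTER_CUBIC))
E
```

```text
[502.1 -17.6  24.4] [331.7 265.5] [326.8 274.3]
(330, 330) 1143.6681 [505.4  -6.5  77.4]
(340, 330) 1137.5409 [498.2  -3.3  81. ]
(350, 330) 1141.788 [492.9  -8.1  78.3]
(340, 300) 1125.1025 [498.6  -4.5 103.5]
(330, 300) 1131.0098 [505.7  -7.6 100.1]
(355, 300) 1140.3829 [492.1 -18.9  94.2]
(340, 336) 1141.1119 [498.3  -3.8  75.8]
(340, 345) 1186.9911 [505.6 -35.9  43.1]
(340, 352) 1178.1873 [503.5 -26.4  44.8]
(320, 340) 1193.6315 [520.  -39.6  41.9]
(380, 380) 1157.2626 [472.6  -6.2  43. ]
(300, 340) 1195.003 [533.1 -37.4  41.3]
(420, 400) 1179.4867 [448.9 -22.   18.1]
```

View pics/t2.png

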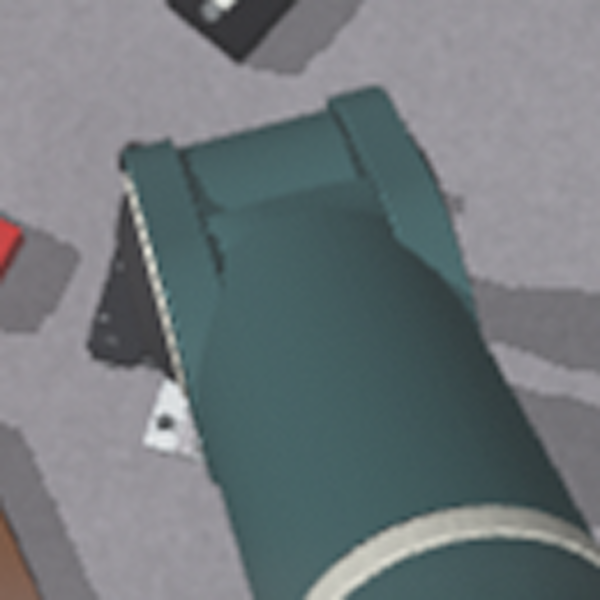

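```bash
python3 - <<'E'
from h import *
np.set_printoptions(precision=1,suppress=True)
im,d=ctrl.capture("side")
for cx,cy in((230,215),(230,235),(230,246),(270,240),(270,262),(300,260),(300,280),(335,262),(335,275),(335,290),(335,310),(335,335)):
    u,v=round(230+cx*.3),round(150+cy*.3); print((cx,cy),atdepth("side",(u,v),d[v,u]))
E
```

```text
(230, 215) [548.5  58.2 201.5]
(230, 235) [548.3  60.5 189.3]
(230, 246) [551.7  50.4 172.7]
(270, 240) [522.6  67.8 193.5]
(270, 262) [525.8  57.7 169.9]
(300, 260) [504.3  72.  185.5]
(300, 280) [506.4  64.1 165.8]
(335, 262) [503.1  -5.8 129.8]
(335, 275) [503.2  -6.2 122. ]
(335, 290) [503.   -5.2 110. ]
(335, 310) [503.9  -9.1  91.5]
(335, 335) [503.2  -6.   75.5]
```

Depth shows the whole gripper about 50 mm higher than reported: the fingertip is at z≈75 and the body bottom at ≈168, and the 96 mm between them fits the spec. In xy it agrees. So true tip z ≈ reported + 50. I'll back out, lower it, check, and push.

```bash
python3 -m handwheel '[[[-4,0,0],[0,0,0],0],[[-8.5,0,0],[0,0,0],0],[[-8.5,0,0],[0,0,0],0],[[-8.5,0,2.5],[0,0,0],0],[[-8.5,0,4.5],[0,0,0],0],[[-8.5,0,4.8],[0,0,0],0],[[-8.5,0,4.8],[0,0,0],0]]'
python3 - <<'E'
from h import *
np.set_printoptions(precision=1,suppress=True)
im,d=ctrl.capture("side"); s=ctrl.get_state(); 
p=np.array(s["tcp_pos"])+[0,0,50];print(proj("side",p))
# points near the tool axis: lowest
v,u=np.mgrid[200:330,330:420]; P_,f,T=P("side"); z=d[200:330,330:420]
X=np.stack([(u-P_["cx"])/f*z,-(v-P_["cy"])/f*z,-z],-1)@T[:3,:3].T+T[:3,3]
m=(np.hypot(X[...,0]-p[0],X[...,1]-p[1])<25)&(X[...,2]>8); q=X[m]; print(len(q),np.percentile(q[:,2],[0,2,5,10]),np.median(q,0))
for lo in range(5,60,8):
    k=q[(q[:,2]>=lo)&(q[:,2]<lo+8)]; print(lo,len(k),k[:,:2].min(0) if len(k) else "",k[:,:2].max(0) if len(k) else "")
E
```

```text
clock: 6.32
tcp_pos: [422.0, 9.9, -23.2]
ee_rot: [[0.947, -0.322, 0.0], [-0.322, -0.947, 0.0], [-0.0, -0.0, -1.0]]
force: [-0.0, 0.2, 0.6]
gripper_width: 0.005
finger_force: 0.0
[365.8 278. ]
361 [13.2 21.3 25.7 29.3] [413.1  18.6  64.6]
5 0  
13 7 [411.    7.6] [420.5  17.7]
21 28 [409.6   2.4] [433.2  26. ]
29 36 [408.6  -1.8] [433.3  26. ]
37 39 [408.6   2. ] [433.8  25.8]
45 36 [409.    2.5] [433.8  25.2]
53 24 [408.7   3.5] [422.9  24.8]
```

```bash
python3 -m handwheel '[[[1.3,0,0],[0,0,0],0],[[2.5,0,0],[0,0,0],0],[[3,0,0],[0,0,0],0],[[3.5,0,0],[0,0,0],0],[[4,0,0],[0,0,0],0],[[4.5,0,0],[0,0,0],0],[[4.5,0,0],[0,0,0],0]]' | grep -E "clock|tcp|force"
python3 -m handwheel '[[[0.5,0,0],[0,0,0],0],[[1,0,0],[0,0,0],0],[[1.5,0,0],[0,0,0],0],[[2,0,0],[0,0,0],0],[[2.5,0,0],[0,0,0],0]]'| grep -E "clock|tcp|force"
```

```text
clock: 7.25
tcp_pos: [462.1, -4.4, -23.5]
force: [-16.3, 3.6, 26.0]
finger_force: 13.2
clock: 7.88
tcp_pos: [484.0, -11.9, -23.6]
force: [-28.8, 7.7, 38.4]
finger_force: 19.9
```

```bash
python3 - <<'E'
from h import *
im,d=ctrl.capture("side"); s=ctrl.get_state(); print(s["force"],s["moment"],proj("side",np.array(s["tcp_pos"])+[0,0,50]))
np.save("d3.npy",d)
c=im[200:330,260:433];cv2.imwrite("pics/s3.png",cv2.resize(c,(798,600),interpolation=cv2.INTER_CUBIC))
E
```

```text
[-17.49415099   3.59995531  27.83886426] [ 0.99721216  4.8146309  -0.03800134] [338.85932957 267.41015296]
```

View pics/s3.png

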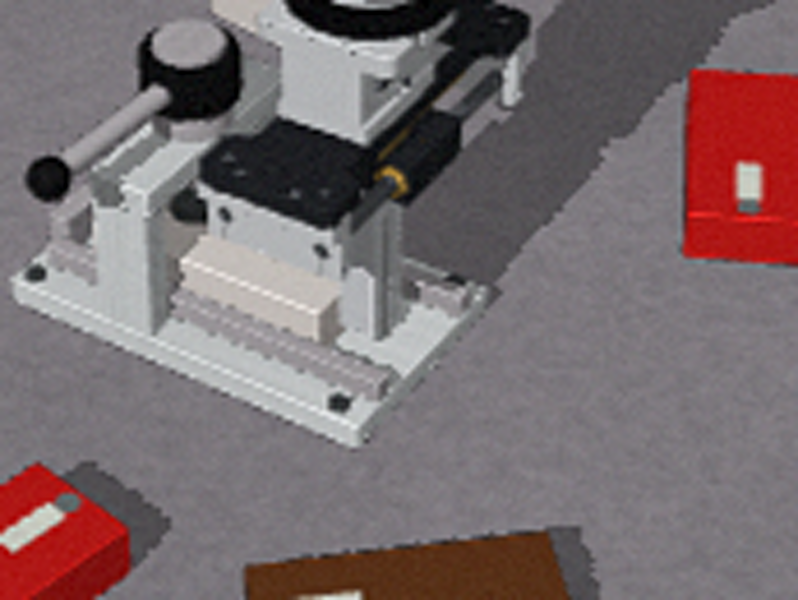

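The cassette is sliding in, with its rear corner now at crop (330,340), but the fingertips scrape the base plate, which explains the upward force. I'll raise by 12 mm and go on.

```bash
python3 -m handwheel '[[[-0.2,0,-0.6],[0,0,0],0],[[-0.3,0,-1.2],[0,0,0],0],[[-0.3,0,-1.2],[0,0,0],0]]' | grep -E "clock|tcp|force"
python3 -m handwheel '[[[0.4,0,0],[0,0,0],0],[[0.8,0,0],[0,0,0],0],[[0.8,0,0],[0,0,0],0]]'| grep -E "clock|tcp|force"
```

```text
clock: 8.3
tcp_pos: [485.5, -11.8, -11.1]
force: [-0.1, -0.5, 0.5]
finger_force: 0.0
clock: 8.68
tcp_pos: [493.0, -14.5, -11.7]
force: [0.8, -0.0, 0.2]
finger_force: 0.0
```

```bash
python3 -m handwheel '[[[0.3,0,0],[0,0,0],0],[[0.5,0,0],[0,0,0],0],[[0.5,0,0],[0,0,0],0]]' | grep -E "clock|tcp|force"
python3 -m handwheel '[[[0.2,0,0],[0,0,0],0],[[0.2,0,0],[0,0,0],0]]'| grep -E "clock|tcp|force"
python3 -m handwheel '[[[0.2,0,0],[0,0,0],0],[[0.2,0,0],[0,0,0],0]]'| grep -E "clock|tcp|force"
```

```text
clock: 9.05
tcp_pos: [497.6, -16.0, -11.6]
force: [0.0, 0.1, 0.7]
finger_force: 0.0
clock: 9.3
tcp_pos: [497.9, -16.1, -11.8]
force: [-8.7, 2.9, 6.3]
finger_force: 4.5
clock: 9.55
tcp_pos: [497.8, -16.2, -12.1]
force: [-20.2, 6.9, 16.8]
finger_force: 10.5
```

```bash
python3 -m handwheel '[[[-2,0,0],[0,0,0],0],[[-6,0,0],[0,0,0],0],[[-9,0,-4],[0,0,0],0],[[-9,0,-10],[0,0,0],0],[[-9,0,-16],[0,0,0],0],[[-9,0,-18],[0,0,0],0],[[-9,0,-18],[0,0,0],0],[[-9,0,-18],[0,0,0],0]]' | grep -E "clock|tcp|force"
python3 - <<'E'
from h import *
np.set_printoptions(precision=1,suppress=True)
A=np.array([579,-46.]);x=np.array([.945,-.327]);n=np.array([.327,.945])
im,d=ctrl.capture("side"); P_,f,T=P("side")
v,u=np.mgrid[190:310,250:400]; z=d[190:310,250:400]
X=np.stack([(u-P_["cx"])/f*z,-(v-P_["cy"])/f*z,-z],-1)@T[:3,:3].T+T[:3,3]
L=np.stack([(X[...,:2]-A)@x,(X[...,:2]-A)@n,X[...,2]],-1)
m=(abs(L[...,1])<25)&(L[...,2]>39)&(L[...,2]<47)&(L[...,0]>-140)&(L[...,0]<20)
print("cassette top rear",np.percentile(L[m][:,0],[0,1,3,10]),m.sum())
m=(abs(L[...,2]-127)<8)&(L[...,1]>30)&(L[...,1]<112)&(abs(L[...,0])<40); print("bar",L[m][:,:2].min(0),L[m][:,:2].max(0))
for y in range(30,110,10):
    k=m&(L[...,1]>y)&(L[...,1]<=y+10); print(y,k.sum(),L[k][:,0].min(),L[k][:,0].max())
m=(abs(L[...,2]-141)<6)&(np.hypot(L[...,0],L[...,1])<60)&(L[...,2]>138); print("housing",L[m].min(0),L[m].max(0))
c=im[180:330,230:430];cv2.imwrite("pics/s4.png",cv2.resize(c,(800,600),interpolation=cv2.INTER_CUBIC))
E
```

```text
clock: 10.55
tcp_pos: [415.5, 11.7, 167.6]
force: [-0.3, -0.1, -0.4]
finger_force: 0.0
cassette top rear [-79.7 -78.2 -77.1 -72.2] 495
bar [-8.4 30.7] [  9.7 111.9]
30 19 -6.706443726257361 3.6837931787121936
40 23 -7.925634124367595 2.2006856062955746
50 19 -5.921989022850747 8.568308818468791
60 23 -5.770333699801221 3.925041777655879
70 25 -5.627231513845354 7.1730789551024605
80 19 -5.9624312473050525 3.5529946837309296
90 15 -6.477677693185409 0.5687916305285016
100 40 -8.395284668095593 9.744930879817757
housing [-27.1 -24.9 138. ] [ 21.   23.9 146.8]
```

View pics/s4.png

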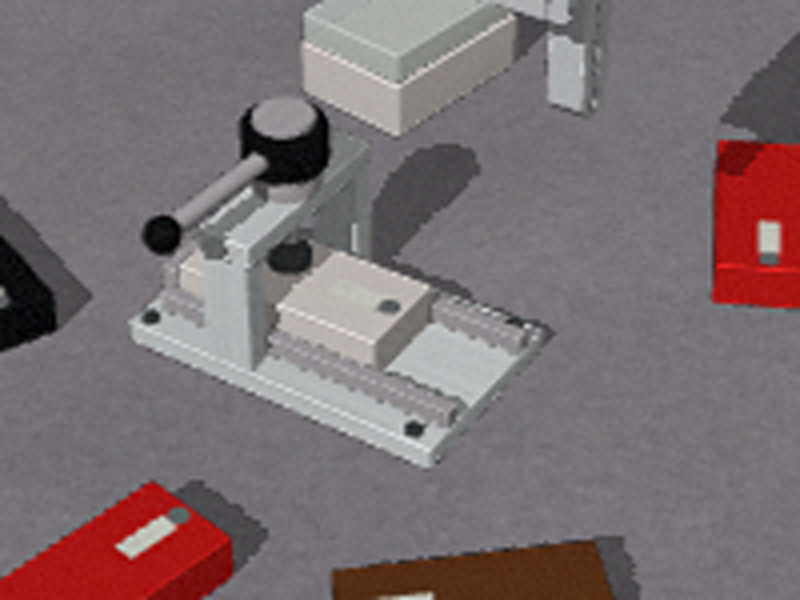

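Cassette home: its rear top edge is at about x≈-77 in the press frame with the axis guess about 2 mm off (nominal -75), and it stopped firmly at 20 N. Next I put the finger beside the lever bar at r≈80 mm, on its −x side.

```bash
python3 -m handwheel '[[[4,-4,0],[0,0,0],0],[[8,-7.8,0],[0,0,0],0],[[13.6,-7.8,0],[0,0,0],0],[[13.6,-7.8,0],[0,0,0],0],[[13.6,-7.8,5],[0,0,0],0],[[13.6,-7.8,10],[0,0,0],0],[[13.6,-7.8,10],[0,0,0],0],[[13.6,-7.8,10],[0,0,0],0]]' | grep -E "clock|tcp|force"
python3 - <<'E'
from h import *
np.set_printoptions(precision=1,suppress=True)
s=ctrl.get_state();print(np.array(s["joint_positions"]).round(2))
A=np.array([577,-46.]);x=np.array([.946,-.325]);n=np.array([.325,.946])
p=np.array(s["tcp_pos"][:2])-A;print("press",p@x,p@n)
im,d=ctrl.capture("side"); P_,f,T=P("side")
v,u=np.mgrid[150:310,220:400]; z=d[150:310,220:400]
X=np.stack([(u-P_["cx"])/f*z,-(v-P_["cy"])/f*z,-z],-1)@T[:3,:3].T+T[:3,3]
L=np.stack([(X[...,:2]-A)@x,(X[...,:2]-A)@n,X[...,2]],-1)
m=(abs(L[...,0]-p@x)<14)&(L[...,1]>62)&(L[...,1]<110)&(L[...,2]>95)&(L[...,2]<170)
print(m.sum(),np.percentile(L[m],[0,3,50,97,100],axis=0))
c=im[150:300,220:420];cv2.imwrite("pics/s5.png",cv2.resize(c,(800,600),interpolation=cv2.INTER_CUBIC))
E
```

```text
clock: 11.6
tcp_pos: [570.3, 42.2, 69.9]
force: [-0.4, 0.6, 0.6]
finger_force: 0.0
[ 0.2  0.5 -0.4  1.8  0.2  0.9 -2.2]
press -35.0364390219802 81.23489501597977
330 [[-47.5  67.  108.7]
 [-46.7  69.4 113.8]
 [-43.7  90.7 143.6]
 [-27.5  94.4 168.7]
 [-26.1  95.  170. ]]
```

View pics/s5.png

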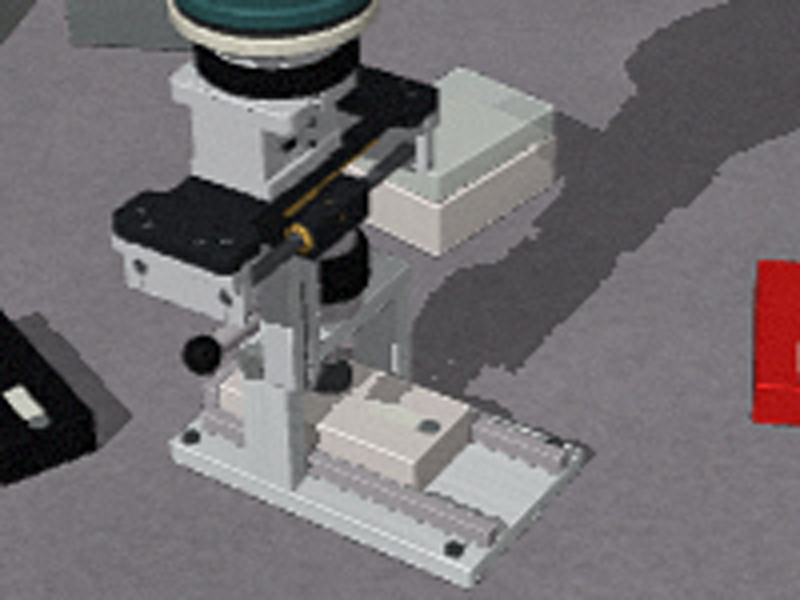

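The fingertip is at z≈112, just below the bar, with a clear gap of about 20 mm. Joint 7 is near its range limit, so I'll keep the tool's orientation fixed and drive the finger's inner corner along an arc of r=70 mm.

```bash
python3 - <<'E'
import numpy as np
f=lambda t:np.array([70*np.sin(t)-6*np.cos(t)-9.5,70*np.cos(t)+6*np.sin(t)+12.5])
for k in range(16):
    a,b=f(k*.1),f(k*.1+.1); print(round(k*.1+.1,1),((b-a)*[1,-1]/10).round(2),b.round(1))
E
python3 -m handwheel '[[[0.8,-0.1,0],[0,0,0],0],[[1.6,-0.1,0],[0,0,0],0],[[1.6,-0.1,0],[0,0,0],0]]' | grep -E "clock|tcp|force"
```

```text
0.1 [ 0.7  -0.02] [-8.5 82.7]
0.2 [0.7  0.05] [-1.5 82.3]
0.3 [0.69 0.12] [ 5.5 81.1]
0.4 [0.68 0.18] [12.2 79.3]
0.5 [0.66 0.25] [18.8 76.8]
0.6 [0.63 0.31] [25.1 73.7]
0.7 [0.59 0.38] [31.  69.9]
0.8 [0.55 0.43] [36.5 65.6]
0.9 [0.51 0.49] [41.6 60.7]
1.0 [0.46 0.53] [46.2 55.4]
1.1 [0.4  0.58] [50.2 49.6]
1.2 [0.34 0.61] [53.6 43.5]
1.3 [0.28 0.65] [56.3 37. ]
1.4 [0.21 0.67] [58.5 30.3]
1.5 [0.14 0.69] [59.9 23.4]
1.6 [0.07 0.7 ] [60.6 16.5]
clock: 12.02
tcp_pos: [586.1, 37.2, 68.7]
force: [-0.4, 0.9, -0.1]
finger_force: 0.0
```

```bash
python3 -m handwheel '[[[0.35,0,0],[0,0,0],0],[[0.35,0,0],[0,0,0],0]]' | grep -E "clock|tcp|force"; python3 -m handwheel '[[[0.35,0,0],[0,0,0],0],[[0.35,0,0],[0,0,0],0]]' | grep -E "clock|tcp|force"
```

```text
clock: 12.28
tcp_pos: [588.7, 36.4, 68.4]
force: [-0.6, 0.1, -0.4]
finger_force: 0.0
clock: 12.52
tcp_pos: [592.1, 35.2, 68.4]
force: [-0.1, 1.0, -0.3]
finger_force: 0.0
```

```bash
python3 -m handwheel '[[[0.35,0,0],[0,0,0],0],[[0.35,0,0],[0,0,0],0]]' | grep -E "tcp|force"; python3 -m handwheel '[[[0.35,0,0],[0,0,0],0],[[0.35,0,0],[0,0,0],0]]' | grep -E "clock|tcp|force"
```

```text
tcp_pos: [595.2, 34.3, 68.3]
force: [-1.0, 0.6, 1.0]
finger_force: 0.8
clock: 13.02
tcp_pos: [598.7, 32.9, 68.4]
force: [-0.5, -0.3, 0.5]
finger_force: 0.8
```

```bash
cat > lev.py <<'E'
from h import *
A=np.array([577,-46.]);x=np.array([.946,-.325]);n=np.array([.325,.946])
s=ctrl.get_state();p=np.array(s["tcp_pos"][:2])-A;print("tcp press",(p@x).round(1),(p@n).round(1),np.array(s["force"]).round(1),s["finger_force"],s["clock"])
im,d=ctrl.capture("side")
for r in ctrl.spot_point("lever_end","side")[:2]:
    q=atz("side",r["at"],127)[:2]-A; q=np.array([q@x,q@n]); print("ball",q.round(1),np.hypot(*q).round(1),"theta",np.arctan2(*q).round(3),round(r["score"],2),np.round(r["at"],1))
cv2.imwrite("pics/lev.png",cv2.resize(im[150:300,220:420],(800,600),interpolation=cv2.INTER_CUBIC))
E
python3 lev.py
```

```text
tcp press -5.1 81.8 [-0.5 -0.3  0.5] 0.757152121514082 13.025
ball [15.2 97.8] 98.9 theta 0.154 0.75 [267.1 235.6]
```

```bash
python3 -m handwheel '[[[0.35,0.05,0],[0,0,0],0],[[0.7,0.08,0],[0,0,0],0]]' | grep -E "clock|tcp|force"; python3 lev.py
```

```text
clock: 13.38
tcp_pos: [605.1, 30.0, 68.5]
force: [-2.4, 0.6, -0.5]
finger_force: 1.5
tcp press 1.9 81.0 [-2.4  0.6 -0.5] 1.518428809940815 13.375
ball [ 16.4 102.9] 104.2 theta 0.158 0.92 [265.1 236.7]
ball [-343.4  403.7] 530.0 theta -0.705 0.69 [340.4 429.5]
```

```bash
python3 -m handwheel '[[[0.35,0.07,0],[0,0,0],0],[[0.68,0.15,0],[0,0,0],0]]' | grep -E "clock|tcp|force"; python3 lev.py
```

```text
clock: 13.72
tcp_pos: [611.1, 26.4, 68.4]
force: [-2.6, 2.1, 0.5]
finger_force: 1.5
tcp press 8.7 79.6 [-2.6  2.1  0.5] 1.5461070835590363 13.725
ball [37.5 88.5] 96.1 theta 0.401 0.94 [261.2 230. ]
```

```bash
python3 -m handwheel '[[[0.34,0.1,0],[0,0,0],0],[[0.67,0.22,0],[0,0,0],0]]' | grep -E "clock|tcp|force"
```

```text
clock: 14.08
tcp_pos: [616.7, 22.3, 68.5]
force: [-4.0, 5.5, 0.4]
finger_force: 3.3
```

```bash
python3 -m handwheel '[[[0.32,0.13,0],[0,0,0],0],[[0.64,0.28,0],[0,0,0],0]]' | grep -E "clock|tcp|force"
```

```text
clock: 14.32
tcp_pos: [621.5, 18.1, 68.4]
force: [-0.6, 2.1, -0.2]
finger_force: 1.7
```

The force climbed to 6.8 N and then fell to 2.2 N, so it probably clicked. I'll stop and check.

```bash
python3 lev.py; python3 lev.py
```

```text
tcp press 21.2 75.1 [-0.6  2.1 -0.2] 1.6917690262198448 14.325
ball [49.2 82.7] 96.2 theta 0.537 0.81 [258.5 226.9]
tcp press 22.3 74.2 [-0.4  0.1  0.7] 0.0 14.425
ball [59.  78.5] 98.2 theta 0.645 0.63 [256.  224.5]
```

View pics/lev.png

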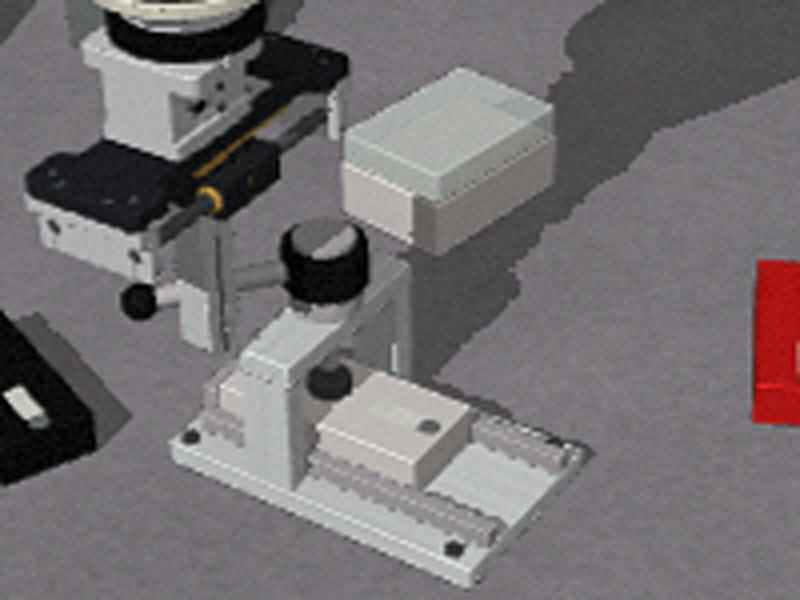

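The force is now 0 and the ball moved ahead from θ≈0.54 to 0.65, while the finger stayed at about 0.55. That's the click. I'll let go, backing away from the bar and then up.

```bash
python3 -m handwheel '[[[-1.2,-0.8,0],[0,0,0],0],[[-2.5,-1.7,0],[0,0,0],0],[[-2.5,-1.7,0],[0,0,0],0],[[-2.5,-1.7,-5],[0,0,0],0],[[-2.5,-1.7,-10],[0,0,0],0],[[-10,-1.7,-13],[0,0,0],0],[[-15,-1.7,-13],[0,0,0],0],[[-20,-1.7,-13],[0,0,0],0],[[-20,-1.7,-13],[0,0,0],0],[[-20,-1.7,-13],[0,0,0],0]]' | grep -E "clock|tcp|force"; python3 lev.py; python3 lev.py
python3 - <<'E'
from h import *
A=np.array([577,-46.]);x=np.array([.946,-.325]);n=np.array([.325,.946])
im,d=ctrl.capture("side"); P_,f,T=P("side")
v,u=np.mgrid[190:310,230:400]; z=d[190:310,230:400]
X=np.stack([(u-P_["cx"])/f*z,-(v-P_["cy"])/f*z,-z],-1)@T[:3,:3].T+T[:3,3]
L=np.stack([(X[...,:2]-A)@x,(X[...,:2]-A)@n,X[...,2]],-1); r=np.hypot(L[...,0],L[...,1])
m=(abs(L[...,2]-130)<7)&(r>35)&(r<88)&(L[...,1]>0); print("bar theta",np.median(np.arctan2(L[m][:,0],L[m][:,1])),m.sum())
m=(abs(L[...,1])<25)&(L[...,2]>39)&(L[...,2]<47)&(L[...,0]>-140)&(L[...,0]<20);print("rear",np.percentile(L[m][:,0],[1,3]))
E
```

```text
clock: 15.78
tcp_pos: [438.5, 97.7, 198.9]
force: [1.0, -0.2, 1.6]
finger_force: 0.0
tcp press -177.7 90.9 [ 1.  -0.2  1.6] 0.0 15.775
ball [56.  77.9] 96.0 theta 0.623 0.85 [257.3 224.8]
ball [-91.4 127.4] 156.8 theta -0.622 0.3 [302.2 260.7]
tcp press -177.6 91.0 [0.4 0.1 0.3] 0.0 15.875
ball [67.5 75.9] 101.6 theta 0.726 0.64 [253.6 222.7]
ball [-13.1   8.4] 15.5 theta -1.002 0.16 [303.4 218.7]
bar theta 0.5657857306516448 141
rear [-75.84596463 -74.96129688]
```

View pics/lev.png

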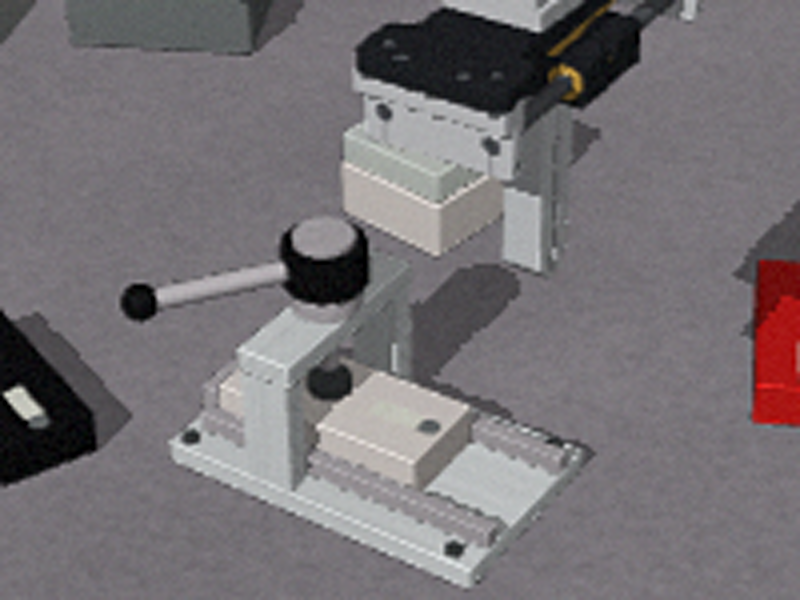

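The lever rests at θ≈0.65, against ≈0.47 where the torque peaked. The foot is on the cassette, the cassette's rear is at −75, and the robot is clear. Handing in.

```bash
python3 -c "
from rig import ctrl
print(ctrl.hand_in())"
```

```text
the job is handed in; nothing more can be done
None
```

I pushed the cassette home against the stop, turned the lever to its first click only and let it go, leaving the cassette clamped; no bystander was touched as far as the pictures show, and the job is handed in at about 16 s (the verdict was not shown).

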